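# Set up the coil winder with a stepped former in slow gear

### The arm

A 7-joint arm with a two-finger parallel gripper is mounted at the origin on a cart in front of the work surface, level with it; the furniture and walls round the work are solid. World frame = base frame: x ahead of the robot, y to its left, z up, the work surface at z = 0. Lengths are in mm, angles in rad, forces in N, time in s.
With the tool pointing down it reaches from about 400 to 875 mm from the base axis. Payload 19.3 kg.
Tool frame: the origin (TCP) lies at the very end of the fingers, on their centre line; the grasp point (between the pads) lies 19 mm behind it (grip_point_offset is the z of the grasp point in the tool frame, in mm); z points along the fingers, y is the line along which they close (so a half turn about z gives the same grasp; the last joint's range is limited). The gripper opens to 85 mm and grips with 20 to 120 N. Pads are 22 mm wide; open, the fingers measure 114 mm over their backs; the gripper's body (76 mm by 85 mm) begins 54 mm behind the grasp point. The pads swing forward as they close: fully open they stand 13 mm farther back than shut.
Start: joints at [-1.314, 0.521, -0.036, 1.599, 0.021, 1.021, -0.113], TCP at [200.652, 591.907, 231.291] pointing down, gripper open.
Joint ranges: [-2.91, 2.91], [-0.3, 2.13], [-1.5, 1.42], [0.17, 2.43], [-1.26, 4.41], [0.16, 1.93], [-2.52, 2.52]. Speed limits (rad/s): [1.89, 1.89, 2.39, 2.39, 3.01, 3.01, 3.01].

### API

Orientations are given as a 3x3 rotation matrix whose columns are the frame's x, y, z axes.
In Python, from workcell import movep, movel, goto_joints, open_gripper, clamp, wait, inverse_kinematics, read_state, camera, PlanningError, finish_job, grip_point_offset gives the robot as it stands. Calls block until the motion is done:
- movep(position, orientation): joint-space move of the TCP to a pose.
- movel(position, frame=None, max_speed=150, guard=None): straight line of the TCP; frame=None keeps the orientation; max_speed is the mean speed in mm/s. With guard (N) it stops when the force on the tool has changed by that much, and returns True; else False.
- goto_joints(angles): joint-space move.
- open_gripper() and clamp(): open the fingers fully, or close them until they stop; the grip force is fixed at half the most.
- wait(seconds).
- inverse_kinematics(position, orientation): joint angles nearest the present ones, or None.
- read_state(): the state.
- camera(name): name is "scene" or "top"; returns a dict with "image" (384x512x3 uint8, blue, green, red), "range_z" (384x512 float32, mm along the optical axis (not along the pixel's ray), 0 where there is no reading), "fx", "fy", "cx", "cy" (pixels), "dist_coeffs" ([k1, k2, p1, p2, k3] as OpenCV has them; the pictures are not rectified), "cam_to_world" (4x4, takes a point from camera to world coordinates). Camera axes: x right, y up, looking along -z (the intrinsics and any distortion apply to the point x, -y, -z); pixel columns grow to the right and rows downward; lengths in mm; the calibration is good to about 2 mm. A picture is of the moment at which its call begins.
A pose or a line that the arm cannot do raises PlanningError and nothing moves.
- finish_job(): hands the job in; it is judged then, once.
The state is a dict: "time": time; "qpos": joint angles; "qvel": joint speeds; "joint_efforts": joint torques, N m; "eef_pos": TCP position; "tool_rot": TCP orientation; "ft_force": force on the tool from outside, world axes, zero at the start; "torque": the same for the moment, N m; "finger_gap": finger opening in mm; "gripper_force": force on a finger pad.
Only numpy, scipy, OpenCV 4.12 (cv2) and the standard library are available. Lean on these libraries where they do the work, as an engineer would, in place of code of your own. Each camera call takes 0.05 s, during which the arm holds its last target. There are 200 camera calls.

### The job

Set up the coil winder for a stepped coil: first pull up the selector knob, turn it from fast gear to lockout and let it drop fully into the notch, so that the spindle cannot start; then take the clamp collar off the arbor, thread every former lying on the bench onto the arbor, the widest at the bottom and each next one narrower so that the finished coils can slip off the top, and put the collar back on top of the stack, everything lying flat. Only when that is done, pull and turn the selector on to slow gear and let it drop fully home; leave the other things on the bench where they are.

Things in the scene. Friction and masses are not known exactly. Their poses are not given: they have to be found in the camera images.
- winder: Bench coil winder, fixed: a low grey-green gearbox housing, 150 mm (its x) by 300 mm (its y) by 45 mm high. Origin under its centre at bench height, z up; its front, with the turns counter, faces its -x. The arbor stands 85 mm from the centre towards its -y, the selector 85 mm towards its +y.
- arbor_seat (a point): Centre of the top face of the steel faceplate (56 mm across, top 53 mm above the bench), where the arbor begins; z up along the arbor. The arbor is a fixed upright steel rod, 16 mm in diameter, standing 64 mm above this point; its uppermost 10 mm tapers to a 7 mm wide nose.
- arbor_tip (a point): Tip of the arbor's nose, 64 mm above arbor_seat.
- selector_axis (a point): Point on the selector's turning axis at the top of the housing (45 mm above the bench). Round it stands a steel crown ring, 58 mm across and 12 mm high, with three notches 13 mm wide.
- selector_grip (a point): Grip point on the axis of the selector knob, 41 mm above the housing top when it is home; moves with it. The grip is a black upright bar along this point's x, 46 mm long, 14 mm thick, top 8.5 mm above this point, on a round skirt 40 mm across whose top is 20 mm below this point. A steel tongue (pointer) sticks out under the skirt towards -x, 31 mm from the axis; a white line on the bar marks that end.
- selector (a joint): Selector angle, rad, growing clockwise seen from above. Notches: 0 = fast gear (three dots beside it, tongue slantwise towards the arbor; the start), 1.2 = lockout (a bar beside it, tongue to the winder's front), 2.4 = slow gear (one dot, tongue away from the arbor). With the tongue down it has 0.13 rad of play; lifted it turns easily, with stops just past the end notches.
- selector_lift (a joint): Height of the knob above home, m: 0 = tongue fully down in a notch, about 0.0075 = tongue lying on the ring between notches, 0.014 = upper stop. Pull the knob straight up by more than 0.0075 (10 to 12 mm is good) to turn it; a spring draws it down with 5 N at home, 10 N at the stop. Let go within 0.1 rad of a notch it drops home.
- clamp_collar: Plain steel clamp collar with a knurled band: a tube 32 mm in outer diameter, 28 mm tall, 20 mm bore, about 0.12 kg. Origin at its centre, z along the bore. It starts on the arbor, standing on the faceplate, and slips off upward; it is not threaded.
- former_66: Off-white plastic coil former: a disc 66 mm in diameter and 12 mm thick with a shallow groove round its rim and a plain 20 mm bore through its centre. Origin at its centre, z along the bore; both faces are alike. Lies flat on the bench at the right of the winder; may be absent (2 to 4 of the five sizes 66, 58, 50, 42 and 34 mm are there).
- former_58: Off-white plastic coil former: a disc 58 mm in diameter and 12 mm thick with a shallow groove round its rim and a plain 20 mm bore through its centre. Origin at its centre, z along the bore; both faces are alike. Lies flat on the bench at the right of the winder; may be absent (2 to 4 of the five sizes 66, 58, 50, 42 and 34 mm are there).
- former_50: Off-white plastic coil former: a disc 50 mm in diameter and 12 mm thick with a shallow groove round its rim and a plain 20 mm bore through its centre. Origin at its centre, z along the bore; both faces are alike. Lies flat on the bench at the right of the winder; may be absent (2 to 4 of the five sizes 66, 58, 50, 42 and 34 mm are there).
- former_42: Off-white plastic coil former: a disc 42 mm in diameter and 12 mm thick with a shallow groove round its rim and a plain 20 mm bore through its centre. Origin at its centre, z along the bore; both faces are alike. Lies flat on the bench at the right of the winder; may be absent (2 to 4 of the five sizes 66, 58, 50, 42 and 34 mm are there).
- former_34: Off-white plastic coil former: a disc 34 mm in diameter and 12 mm thick with a shallow groove round its rim and a plain 20 mm bore through its centre. Origin at its centre, z along the bore; both faces are alike. Lies flat on the bench at the right of the winder; may be absent (2 to 4 of the five sizes 66, 58, 50, 42 and 34 mm are there).
- multimeter: Yellow hand multimeter, 150 x 78 x 47 mm, at the far left; bystander. Origin under its centre.
- circuit_board: Populated green circuit board, 75 x 100 x 23 mm, lying towards the back; bystander. Origin under its centre.
- solder_spool: Spool of solder, 52 mm across, 45 mm high, standing behind the winder; bystander. Origin under its centre.
There are look-alikes about, which are no part of the job. What is shaped like the former_58 but purple or turquoise is not meant.

How it is judged:
By the outcome, as a careful person would: the job done as asked, in the order asked, and still so for the second after the job is handed in, with the robot touching nothing.
Of former_66, former_58, former_50, former_42, former_34 only 2 to 4 are there at a start; the rules pass over those that are not, and their reading is None.
At some moment in a run one of former_66, former_58, former_50, former_42, former_34 may be knocked a few centimetres aside while the robot is not near it.
Once in a run the grip may slacken for a moment while it holds something.
It also fails if it takes over 210 s, if anything falls off the work surface, if the arm or the gripper's body presses on something with over 40 N, if the wrist force passes 120 N, or if a joint passes its speed limit or range.

## Working session

There is one attempt and no reset: what is moved stays moved. The work goes in short steps, each a Python script; the robot and the scene stay as the last script left them, time stands still between calls to the robot, and variables do not carry over. Pictures are saved under pics/ and viewed, at most 14 in all, crops included, and the job is handed in when it is done.

```bash
ls; mkdir -p pics
python3 - <<'E'
from workcell import *
import cv2,numpy as np
for n in("scene","top"):
    c=camera(n);cv2.imwrite(f"pics/{n}0.png",cv2.resize(c["image"],(800,600),interpolation=cv2.INTER_CUBIC));np.savez(f"{n}0.npz",**c)
    print(n,c["fx"],c["fy"],c["cx"],c["cy"],c["dist_coeffs"],np.round(c["cam_to_world"],3).tolist(),c["range_z"].min(),c["range_z"].max())
s=read_state();print(s, grip_point_offset)
E
```

```text
pics
scene 435.46201191339503 435.46201191339503 255.95514001873326 192.61820938774022 [-0.09848512  0.          0.          0.          0.        ] [[0.772, 0.234, -0.591, -165.381], [-0.635, 0.324, -0.701, -873.569], [0.027, 0.917, 0.399, 651.212], [0.0, 0.0, 0.0, 1.0]] 0.0 3999.826
top 485.00839454575606 485.00839454575606 252.97172922550448 189.2394252178595 [-0.11147776  0.          0.          0.          0.        ] [[0.281, 0.884, -0.374, -104.174], [-0.96, 0.256, -0.115, -125.049], [-0.006, 0.391, 0.92, 1865.599], [0.0, 0.0, 0.0, 1.0]] 0.0 3080.835
{'time': 0.1, 'qpos': array([-1.31423504,  0.52196149, -0.03630791,  1.59993011,  0.02118976,
        1.02109415, -0.1128077 ]), 'qvel': array([ 6.69261577e-04, -1.74991362e-03,  4.74496000e-04, -1.92031870e-04,
        6.95145952e-04,  1.90493238e-03,  2.52848644e-05]), 'joint_efforts': array([ 4.28944593e-03, -9.28491068e+01,  1.98431432e+00, -3.70529759e+01,
        1.82131265e-02,  5.27365250e-03, -1.88626245e-05]), 'eef_pos': array([200.55661474, 591.6398135 , 230.78656584]), 'tool_rot': array([[-9.47073606e-01,  3.21016386e-01, -2.55911287e-04],
       [ 3.21016480e-01,  9.47073106e-01, -9.75520744e-04],
       [-7.07914457e-05, -1.00604169e-03, -9.99999491e-01]]), 'ft_force': array([ 0.28016631, -0.37085981, -0.22483256]), 'torque': array([-0.01337033,  0.00647165,  0.00401107]), 'gripper_force': 0.0, 'finger_gap': 85.562912826265} -18.700000000000003
```

View pics/scene0.png

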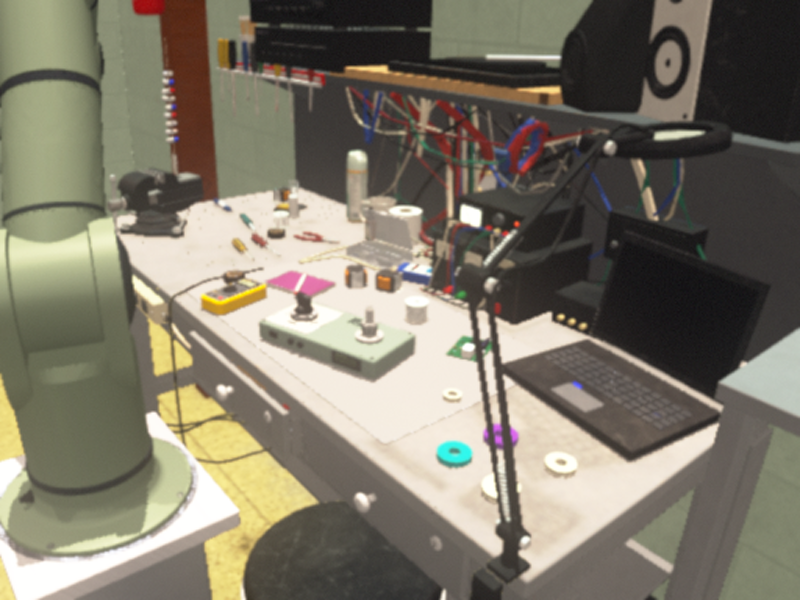

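View pics/top0.png

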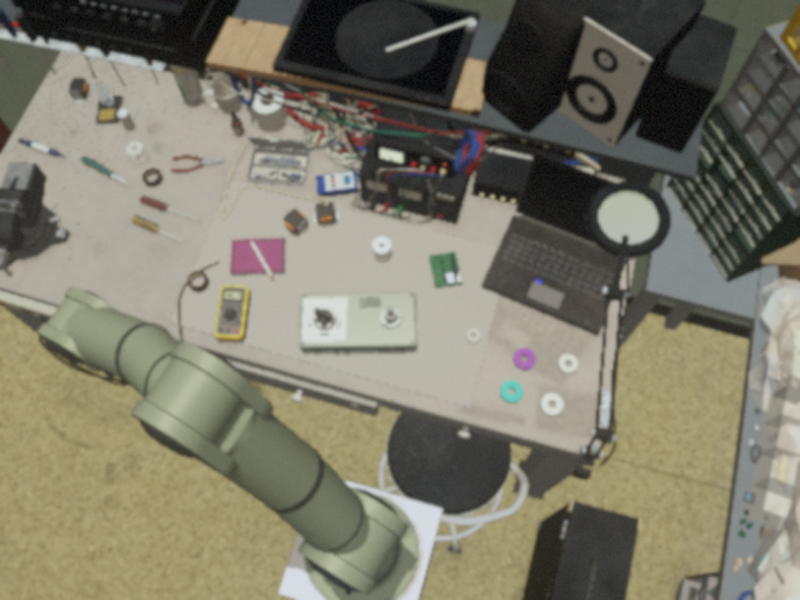

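The scene view shows the winder at about (337,335), with the selector at (305,305) and the arbor at (369,325). There are off-white formers at (453,394), (561,463) and (500,488), the last partly behind the lamp arm. The top view has the formers at (473,335), (568,363) and (552,404), the purple and turquoise look-alikes at (524,358) and (511,391), and the arbor at (390,316).

```bash
cat > h.py <<'E'
from workcell import *
import cv2,numpy as np
def K(c): return np.array([[c["fx"],0,c["cx"]],[0,c["fy"],c["cy"]],[0,0,1.]])
def ray(c,uv):
    p=cv2.undistortPoints(np.float64(uv).reshape(-1,1,2),K(c),np.float64(c["dist_coeffs"]))[:,0]
    T=np.array(c["cam_to_world"],float)
    return T[:3,3],np.c_[p[:,0],-p[:,1],-np.ones(len(p))]@T[:3,:3].T
def onplane(c,uv,z):
    o,d=ray(c,uv); return o+d*((z-o[2])/d[:,2])[:,None]
def cloud(c):
    h,w=c["range_z"].shape[:2]; g=np.stack(np.meshgrid(np.arange(w),np.arange(h)),-1).reshape(-1,2)
    o,d=ray(c,g); return (o+d*np.float64(c["range_z"]).reshape(-1,1)).reshape(h,w,3)
def proj(c,P):
    T=np.linalg.inv(np.array(c["cam_to_world"],float)); q=np.atleast_2d(P)@T[:3,:3].T+T[:3,3]
    q=q*[1,-1,-1]; return cv2.projectPoints(q,np.zeros(3),np.zeros(3),K(c),np.float64(c["dist_coeffs"]))[0][:,0]
def tri(c1,u1,c2,u2):
    (o1,d1),(o2,d2)=ray(c1,u1),ray(c2,u2);d1,d2=d1[0],d2[0]
    s=np.linalg.lstsq(np.c_[d1,-d2],o2-o1,rcond=None)[0];a,b=o1+s[0]*d1,o2+s[1]*d2
    return (a+b)/2,np.linalg.norm(a-b)
def blobs(c,amin=25):
    """off-white blobs whose rays meet z=12 in the bench right of the winder"""
    im=c["image"];hsv=cv2.cvtColor(im,cv2.COLOR_BGR2HSV)
    m=((hsv[...,2]>190)&(hsv[...,1]<60)).astype(np.uint8)
    out=[]
    for k in cv2.findContours(m,cv2.RETR_EXTERNAL,cv2.CHAIN_APPROX_NONE)[0]:
        if len(k)<8: continue
        P=onplane(c,k[:,0],6.); q=P.mean(0)
        if 200<q[0]<900 and -700<q[1]<0: out.append((k[:,0].mean(0).round(1),q.round(1),np.ptp(P[:,:2],axis=0).round(1),cv2.contourArea(k)))
    return out
E
python3 - <<'E'
from h import *
L={n:dict(np.load(f"{n}0.npz")) for n in("scene","top")}
for n,c in L.items():
    for b in blobs(c): print(n,*b)
    P=cloud(c);
    # lamp/obstacles higher than 30mm in right area
    m=(P[...,2]>60)&(P[...,2]<900)&(P[...,0]>300)&(P[...,0]<750)&(P[...,1]<-150)&(P[...,1]>-600)
    Q=P[m]; print("obst",len(Q)); 
    for z0 in range(60,900,120):
        q=Q[(Q[:,2]>=z0)&(Q[:,2]<z0+120)]
        if len(q): print(z0,len(q),np.percentile(q,[2,50,98],axis=0).round().tolist())
c=L["scene"];i=c["image"]
a=cv2.resize(i[185:260,155:280],(800,480),interpolation=cv2.INTER_CUBIC);cv2.imwrite("pics/sw.png",a)
a=cv2.resize(i[235:335,265:385],(720,600),interpolation=cv2.INTER_CUBIC);cv2.imwrite("pics/sf.png",a)
c=L["top"];i=c["image"]
a=cv2.resize(i[180:290,185:395],(800,419),interpolation=cv2.INTER_CUBIC);cv2.imwrite("pics/tw.png",a)
E
```

```text
scene [283.4 380.9] [ 267. -457.    6.] [11.3  9. ] 5.0
scene [415.5 355.2] [ 524.3 -579.6    6. ] [13.  64.9] 102.0
scene [232.7 318.9] [ 298.5 -255.3    6. ] [21.1 30. ] 43.5
scene [321.7 309.8] [ 482.2 -354.5    6. ] [112.  121.1] 84.5
scene [372.8 302.9] [ 611.8 -407.2    6. ] [536.2 375.1] 6565.0
scene [314.4 247.7] [ 675.9 -145.9    6. ] [184.1 191.9] 181.5
scene [299.  222.9] [747.6  -9.6   6. ] [47.5 42. ] 40.5
obst 5010
60 848 [[327.0, -497.0, 61.0], [353.0, -472.0, 115.0], [370.0, -443.0, 177.0]]
180 668 [[313.0, -484.0, 183.0], [334.0, -456.0, 240.0], [349.0, -424.0, 297.0]]
300 1290 [[305.0, -464.0, 304.0], [319.0, -429.0, 392.0], [460.0, -404.0, 418.0]]
420 2204 [[370.0, -454.0, 423.0], [619.0, -399.0, 493.0], [743.0, -337.0, 521.0]]
top [353.  257.9] [ 478.1 -355.4    6. ] [56.2 57. ] 142.0
top [387.3 260.5] [ 504.8 -489.4    6. ] [85.4 16.6] 36.0
top [363.6 232. ] [ 595.2 -374.4    6. ] [47.2 50.5] 98.0
top [302.7 213.4] [ 604.5 -118.2    6. ] [32.9 37.5] 47.5
top [293.8 177.5] [750.1 -43.    6. ] [14.6 10.4] 5.0
top [287.8 177.3] [743.9 -18.7   6. ] [24.7 20.9] 15.5
obst 2282
60 96 [[335.0, -492.0, 61.0], [359.0, -460.0, 78.0], [373.0, -439.0, 175.0]]
180 28 [[319.0, -477.0, 187.0], [337.0, -451.0, 234.0], [351.0, -416.0, 297.0]]
300 338 [[307.0, -447.0, 368.0], [339.0, -412.0, 406.0], [457.0, -391.0, 419.0]]
420 1820 [[375.0, -439.0, 424.0], [683.0, -376.0, 498.0], [747.0, -292.0, 525.0]]
```

View pics/sw.png

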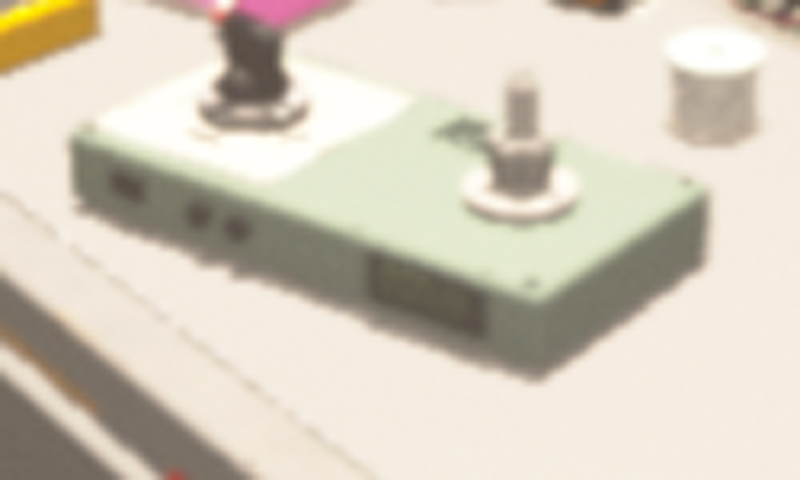

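View pics/sf.png

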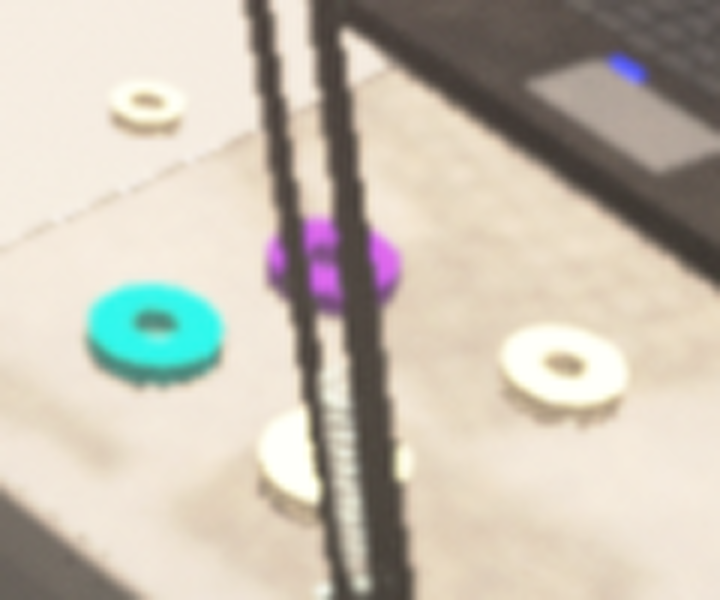

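View pics/tw.png

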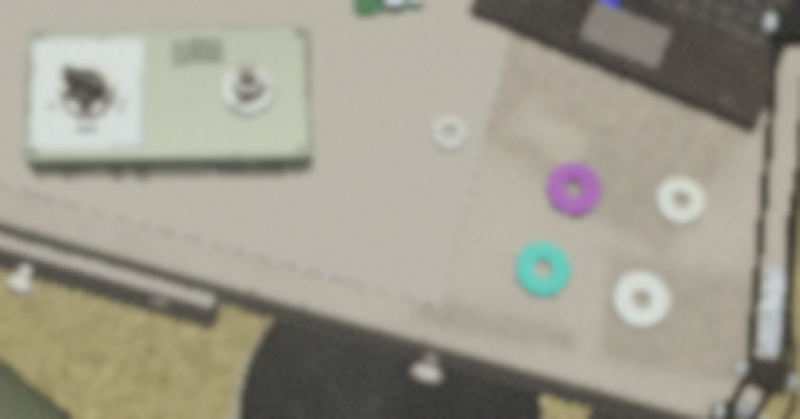

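The scene crop shows the winder with its white pad, the selector at (255,60), the arbor tip at (522,75) and the faceplate at (520,190). The former crop shows an unobstructed disc at (565,365) and a small one at (148,102). The biggest, at (320,455), is partly behind the lamp rods. The top crop shows the three formers at (449,132), (680,199) and (642,298), clear of the look-alikes.

```bash
cat > m.py <<'E'
from h import *
L={n:dict(np.load(f"{n}0.npz")) for n in("scene","top")}
G=dict(A=(478,-355),B=(595,-374),C=(604,-118))
for n,c in L.items():
    P=cloud(c); 
    b=P[(abs(P[...,0]-530)<60)&(abs(P[...,1]+220)<50)&(abs(P[...,2])<20)];print(n,"bench z",np.median(b[:,2]).round(2),b[:,2].std().round(2))
    for k,g in G.items():
        d=np.hypot(P[...,0]-g[0],P[...,1]-g[1]); m=(d<48)&(P[...,2]>5)&(P[...,2]<25)
        q=P[m]; h=q[:,:2].astype(np.float32)
        if len(q)<5: print(n,k,len(q)); continue
        print(n,k,len(q),"z",np.median(q[:,2]).round(1),"circ",cv2.minEnclosingCircle(h),"pix",np.argwhere(m)[:,::-1].mean(0).round(2))
    # winder
    w=P[(P[...,2]>40)&(P[...,2]<50)&(P[...,0]>500)&(P[...,0]<850)&(P[...,1]>0)&(P[...,1]<500)]
    r=cv2.minAreaRect(w[:,:2].astype(np.float32));print(n,"housing",len(w),r,np.median(w[:,2]))
    for lo,hi in((50,56),(77,84),(95,125)):
        q=P[(P[...,2]>lo)&(P[...,2]<hi)&(P[...,0]>500)&(P[...,0]<850)&(P[...,1]>-50)&(P[...,1]<450)]
        # cluster by y
        for s in(0,1):
            yy=q[(q[:,1]>r[0][1])==s]
            if len(yy)>3: print("  ",lo,hi,"LR"[1-s],len(yy),cv2.minEnclosingCircle(yy[:,:2].astype(np.float32)),yy.mean(0).round(1),yy[:,2].max().round(1))
P=cloud(L["scene"])
for x0 in range(300,760,40):
    q=P[(abs(P[...,0]-x0)<10)&(P[...,2]>150)&(P[...,2]<700)&(P[...,1]<-250)&(P[...,1]>-560)]
    if len(q): print(x0,len(q),q[:,1:].min(0).round(),q[:,1:].max(0).round())
E
python3 m.py
```

```text
scene bench z -2.23 4.68
scene A 110 z 10.0 circ ((471.89056396484375, -359.89208984375), 28.940153121948242) pix [314.31 310.96]
scene B 192 z 9.5 circ ((588.9164428710938, -378.82452392578125), 26.41179656982422) pix [358.5  295.94]
scene C 54 z 9.0 circ ((593.63134765625, -122.0628662109375), 17.297426223754883) pix [288.69 251.76]
scene housing 1310 ((660.7596435546875, 227.13706970214844), (459.2896423339844, 295.7344665527344), 28.598342895507812) 42.91377408136606
   50 56 R 67 ((537.771484375, 144.89913940429688), 84.76988220214844) [556.2 102.3  52. ] 55.9
   50 56 L 37 ((521.7186889648438, 253.8953399658203), 29.48809814453125) [518.5 243.   53.8] 55.7
   77 84 R 28 ((566.9716796875, 91.63957214355469), 14.981078147888184) [564.8  89.1  79.7] 83.6
   77 84 L 19 ((520.3028564453125, 253.06488037109375), 22.6826229095459) [516.2 251.1  80.3] 83.5
   95 125 R 31 ((566.1189575195312, 91.66938781738281), 8.681157112121582) [565.7  89.9 104.4] 114.7
top bench z 2.11 6.77
top A 196 z 12.0 circ ((478.2528991699219, -355.4748840332031), 47.18837356567383) pix [353.19 257.57]
top B 1
[... 568 characters left out ...]
60938, 171.2262725830078), 87.67321014404297) [555.3 117.3  80.4] 83.7
   95 125 R 29 ((547.2034912109375, 173.83267211914062), 86.19097900390625) [550.  149.2 104.8] 124.9
   95 125 L 8 ((518.737060546875, 270.28778076171875), 10.85038948059082) [520.9 268.4  99.5] 103.1
300 321 [-466.  308.] [-403.  406.]
340 653 [-489.  150.] [-401.  422.]
380 103 [-434.  394.] [-399.  438.]
420 85 [-427.  390.] [-384.  453.]
460 107 [-418.  401.] [-378.  471.]
500 110 [-410.  437.] [-371.  489.]
540 91 [-402.  475.] [-363.  508.]
580 71 [-397.  488.] [-356.  527.]
620 50 [-388.  496.] [-372.  527.]
660 214 [-402.  471.] [-343.  519.]
700 190 [-452.  485.] [-309.  512.]
740 134 [-459.  490.] [-295.  519.]
```

```bash
cat > m2.py <<'E'
from h import *
L={n:dict(np.load(f"{n}0.npz")) for n in("scene","top")}
G=dict(A=(475,-357),B=(592,-376),C=(600,-119),T=(492,-252),Pu=(590,-265))
px={}
for n,c in L.items():
    for k,g in G.items():
        u=proj(c,[*g,6.])[0]; s=16 if n=="top" else 26
        x0,y0=(u-s).astype(int); w=c["image"][y0:y0+2*s,x0:x0+2*s]; hsv=cv2.cvtColor(w,cv2.COLOR_BGR2HSV)
        ch=hsv[...,1] if k in("T","Pu") else w[...,0]
        ch=cv2.resize(ch,None,fx=4,fy=4,interpolation=cv2.INTER_CUBIC)
        _,m=cv2.threshold(ch,0,255,cv2.THRESH_OTSU)
        ks=cv2.findContours(m,cv2.RETR_EXTERNAL,cv2.CHAIN_APPROX_NONE)[0]
        ks=[q for q in ks if cv2.contourArea(q)>300]
        kk=min(ks,key=lambda q:np.hypot(*(q[:,0].mean(0)-4*s)))
        M=cv2.moments(kk);cen=np.array([M["m10"],M["m01"]])/M["m00"]/4-.375+[x0,y0]; px[n,k]=cen
        e=onplane(c,kk[:,0]/4-.375+[x0,y0],6.)
        print(n,k,cen.round(2),"z6:",onplane(c,cen,6.)[0].round(1),"diam",(2*np.sqrt(cv2.contourArea(e[:,:2].astype(np.float32))/np.pi)).round(1))
for k in G: 
    p,r=tri(L["scene"],px["scene",k],L["top"],px["top",k]);print("tri",k,p.round(1),r.round(1))
def cropview(n,ctr,s,pts):
    c=L[n];x0,y0=(proj(c,ctr)[0]-s).astype(int);f=300//(2*s);im=cv2.resize(c["image"][y0:y0+2*s,x0:x0+2*s],None,fx=f,fy=f,interpolation=cv2.INTER_CUBIC)
    for P,col in pts:
        for u in (proj(c,P)+.5-[x0,y0])*f: cv2.circle(im,tuple(int(v) for v in u),1,col,-1)
    print(n,"crop origin",x0,y0,"f",f); return cv2.copyMakeBorder(im,0,300-im.shape[0],0,300-im.shape[1],cv2.BORDER_CONSTANT)
def ring(c,z,r): t=np.linspace(0,6.28,40);return np.c_[c[0]+r*np.cos(t),c[1]+r*np.sin(t),0*t+z]
a=np.array([566,92.]);yaw=.274;s=a+170*np.array([-np.sin(yaw),np.cos(yaw)])
pa=[(ring(a,53,28),(0,0,255)),(ring(a,117,3.5),(255,0,0)),(ring(a,81,16),(0,255,0))]
ps=[(ring(s,45,29),(0,0,255)),(ring(s,66,20),(255,0,0)),(np.array([[*s,94.5]]),(0,255,255))]
o=np.vstack([np.hstack([cropview(n,[*p,75],q,l) for p,l in((a,pa),(s,ps))]) for n,q in(("scene",25),("top",18))])
cv2.imwrite("pics/chk.png",o)
E
python3 m2.py
```

```text
scene A [321.52 308.18] z6: [ 484.8 -351.7    6. ] diam 42.6
scene B [356.44 295.67] z6: [ 588.3 -372.1    6. ] diam 181.0
scene C [284.6  252.16] z6: [ 586.8 -114.6    6. ] diam 211.5
scene T [290.42 289.7 ] z6: [ 477.  -254.3    6. ] diam 59.4
scene Pu [328.28 278.39] z6: [ 588.6 -279.1    6. ] diam 21.9
top A [352.94 257.93] z6: [ 477.7 -355.2    6. ] diam 57.0
top B [363.41 231.93] z6: [ 595.2 -373.8    6. ] diam 50.7
top C [299.87 213.61] z6: [ 600.3 -107.3    6. ] diam 142.6
top T [327.03 250.19] z6: [ 480.4 -249.1    6. ] diam 55.2
top Pu [335.16 229.11] z6: [ 575.3 -260.8    6. ] diam 53.7
tri A [ 477.4 -355.6   11.5] 3.4
tri B [ 593.2 -372.     4.6] 5.9
tri C [ 600.4 -105.4   -2.3] 6.8
tri T [ 482.  -249.4    0.9] 0.0
tri Pu [ 587.3 -267.9   -2.7] 20.7
scene crop origin 210 181 f 6
scene crop origin 169 168 f 6
top crop origin 232 184 f 8
top crop origin 189 183 f 8
```

View pics/chk.png

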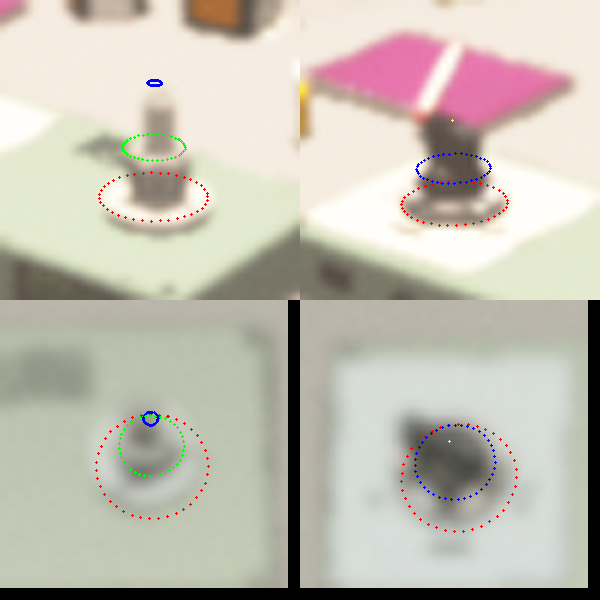

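The overlays fit to about 1 px (top ring about 1 px up and left, scene about 2 mm low). That puts the arbor near (567.5,94.6), the selector near (521.5,258.3) and the winder yaw near 0.274. Next I grip the knob.

```bash
cat >> h.py <<'E'
AR=np.array([567.5,94.6]);YAW=.274;SE=np.array([521.5,258.3])
def rot(phi,tilt=0.,td=None):
    """tool down, closing axis at angle phi; tilt about the closing axis"""
    y=np.array([np.cos(phi),np.sin(phi),0]);z=np.array([0,0,-1.])
    if tilt: x0=np.cross(y,z); z=np.cos(tilt)*z-np.sin(tilt)*x0   # wrist leans towards +x0
    return np.c_[np.cross(y,z),y,z]
def best(p,phi):
    q=read_state()["qpos"];c=[]
    for f in(phi,phi+np.pi,phi-np.pi):
        j=inverse_kinematics(list(p),rot(f))
        if j is not None:c.append((abs(j[6]),f,np.round(j,2)))
    c.sort(key=lambda t:t[0]);return c
def st(t=""):
    s=read_state();print(t,"t%.1f"%s["time"],"p",s["eef_pos"].round(1),"F",s["ft_force"].round(1),"M",s["torque"].round(2),"gap %.1f g %.0f"%(s["finger_gap"],s["gripper_force"]),flush=True);return s
E
python3 - <<'E'
from h import *
for n,phi in(("fast",YAW+1.2+np.pi/2),("lock",YAW+np.pi/2),("slow",YAW-1.2+np.pi/2)):
    print(n,[(round(f,2),j) for _,f,j in best([*SE,80],phi)])
f=YAW+1.2+np.pi/2
c=[k for k in best([*SE,180],f)]
phi=f if any(abs(k[1]-f)<.01 and k[0]<2.3 for k in c) and inverse_kinematics([*SE,80],rot(f-2.4)) is not None else f-np.pi
print("phi",phi)
movep([*SE,150],rot(phi));st()
movel([*SE,73],guard=8);st("down")
clamp();st("clamped")
E
```

```text
fast [(-0.1, array([-0.74,  0.67,  0.25,  1.84, -0.26,  0.66, -0.43])), (6.19, array([-0.74,  0.67,  0.25,  1.84, -0.26,  0.66, -0.43])), (3.04, array([-0.3 ,  0.68, -0.38,  1.82,  0.36,  0.72,  2.17]))]
lock [(1.84, array([-0.49,  0.65, -0.1 ,  1.83,  0.1 ,  0.67,  1.2 ])), (4.99, array([-0.9 ,  0.72,  0.5 ,  1.85, -0.52,  0.7 , -1.4 ])), (-1.3, array([-0.9 ,  0.72,  0.5 ,  1.85, -0.52,  0.7 , -1.4 ]))]
slow [(0.64, array([-0.65,  0.66,  0.12,  1.84, -0.12,  0.65,  0.19])), (3.79, array([-1.25,  1.11,  1.22,  1.87, -1.19,  1.13, -2.05])), (-2.5, array([-1.25,  1.11,  1.22,  1.87, -1.19,  1.13, -2.05]))]
phi 3.0447963267948968
 t2.2 p [521.3 258.9 150.1] F [-0.7  0.5 -0.7] M [-0.05  0.01  0.1 ] gap 85.1 g 0
down t2.9 p [521.7 258.7  73.6] F [-0.4  0.1  0.2] M [ 0.04  0.01 -0.04] gap 85.5 g 0
clamped t3.5 p [520.7 258.6  73.4] F [-8.  -0.9 12. ] M [-0.29  1.71 -0.  ] gap 13.0 g 59
```

Run:
```python
from h import *
phi=YAW+1.2+np.pi/2; S=SE+[-1.2,0]
movel([*S,84.5],max_speed=40);st("lift")
for d in(.3,.6,.9,1.2):
    movel([*S,84.5],frame=rot(phi-d),max_speed=60);s=st("turn %.1f"%d)
```

```text
lift t4.0 p [520.5 258.5  84.6] F [ 1.9  2.5 -8.5] M [ 0.78 -0.76  0.01] gap 12.5 g 58
turn 0.3 t4.4 p [520.8 258.3  84.4] F [ 5.7  2.9 -9.2] M [ 0.51 -1.2  -0.1 ] gap 12.6 g 59
turn 0.6 t4.9 p [521.  258.1  84.4] F [ 6.   1.3 -9.2] M [ 0.1  -1.62 -0.03] gap 12.7 g 59
turn 0.9 t5.3 p [521.3 257.8  84.5] F [ 7.7 -0.9 -9.4] M [-0.25 -1.85 -0.04] gap 12.8 g 59
turn 1.2 t5.8 p [521.3 257.4  84.5] F [ 8.1 -2.5 -9.3] M [-0.67 -1.93 -0.03] gap 12.8 g 59
```

Run:
```python
from h import *
S=SE+[-1.2,0]
movel([*S,74],max_speed=40);st("lower")
open_gripper();st("open")
movel([*S,150]);st()
P=[480,-100,230];b=best(P,YAW);print(b[0][1]);movep(P,rot(b[0][1]));st()
np.savez("t1.npz",**camera("top"));c=camera("scene");np.savez("s1.npz",**c)
t=dict(np.load("t1.npz"))
def cr(c,u,s,f): x,y=(u-s).astype(int);return cv2.resize(c["image"][y:y+2*s,x:x+2*s],(400,400),interpolation=cv2.INTER_CUBIC)
cv2.imwrite("pics/k1.png",np.hstack([cr(c,proj(c,[*SE,70])[0],22,8),cr(t,proj(t,[*SE,70])[0],22,8)]))
P=cloud(c);Q0=cloud(dict(np.load("scene0.npz")))
for p in(Q0,P):
    q=p[(np.hypot(p[...,0]-SE[0],p[...,1]-SE[1])<28)&(p[...,2]>60)];print(len(q),np.sort(q[:,2])[-12:].round(1))
```

```text
lower t6.2 p [521.4 257.4  74. ] F [ 7.8 -2.  -6.1] M [-0.66 -1.71  0.04] gap 12.6 g 59
open t6.9 p [520.3 258.3  74. ] F [ 0.2 -0.1 -0.3] M [-0.08  0.03 -0.  ] gap 85.2 g 0
 t7.5 p [520.  258.2 149.4] F [0.4 0.9 0.3] M [ 0.01 -0.02  0.02] gap 85.4 g 0
0.274
 t8.9 p [480.3 -98.9 229.6] F [ 0.3 -0.6  0.3] M [-0.   -0.07  0.04] gap 85.3 g 0
120 [91.5 91.7 91.7 91.9 92.2 92.5 92.6 92.9 92.9 93.  93.5 94.5]
137 [91.9 92.  92.2 92.3 92.3 92.4 92.4 92.7 92.8 93.  93.  93.5]
```

View pics/k1.png

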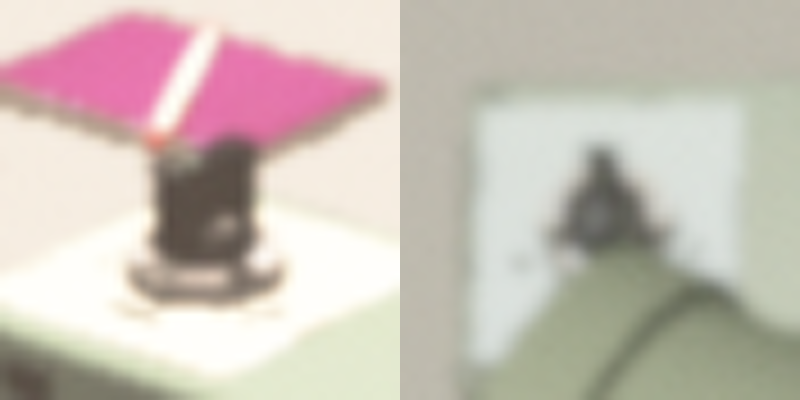

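The knob is at lockout and back at its home height: the scene crop shows the bar over the ring, and the top heights are unchanged. Next I grip the collar, probe for the arbor axis, and take the collar off.

```bash
cat >> h.py <<'E'
def probe(c,phi,z,span=5,g=6):
    """collar held round the arbor: contact positions along the closing axis -> coordinate of the arbor axis"""
    d=np.array([np.cos(phi),np.sin(phi)]);r=[]
    for s in(1,-1):
        hit=movel([*(c+s*span*d),z],max_speed=12,guard=g);e=read_state()
        r.append(e["eef_pos"][:2]@d);print("  hit",hit,e["eef_pos"].round(2),e["ft_force"].round(1))
        movel([*c,z],max_speed=30)
    return np.mean(r),r
E
python3 - <<'E'
from h import *
phi=best([*AR,64],YAW)[0][1];c=AR.copy()
movep([*c,160],rot(phi));movel([*c,64],guard=10);st("down");clamp();st("cl")
movel([*c,69],max_speed=40);st("up5");u,r=probe(c,phi,69);print(phi,u,r)
d=np.array([np.cos(phi),np.sin(phi)]);c=c+(u-c@d)*d;print(c)
movel([*c,64.5],max_speed=30);open_gripper()
movel([*c,125])
ph2=best([*c,64],YAW+np.pi/2)[0][1];movep([*c,125],rot(ph2));movel([*c,64],guard=10);clamp();st("cl2")
movel([*c,69],max_speed=40);u,r=probe(c,ph2,69);print(ph2,u,r)
d=np.array([np.cos(ph2),np.sin(ph2)]);c=c+(u-c@d)*d;print("arbor",c,ph2);np.save("arbor.npy",c);st()
E
```

```text
down t10.7 p [568.   94.2  64.9] F [0.3 0.8 0.3] M [-0.02 -0.04 -0.02] gap 85.5 g 0
cl t11.3 p [567.8  94.7  64.8] F [-3.2 -0.3 12.5] M [-0.07  0.71  0.12] gap 29.8 g 58
up5 t11.6 p [567.6  94.7  69.2] F [ 1.   0.5 -0.5] M [ 0.09 -0.33 -0.  ] gap 29.7 g 60
  hit True [571.43  95.73  68.42] [-0.4 -0.  -0.4]
  hit True [567.48  94.73  68.93] [ 1.6  1.1 -0.3]
0.274 573.9792172432218 [np.float64(576.0144115415435), np.float64(571.9440229449001)]
[569.47526581  95.1551866 ]
cl2 t16.5 p [569.7  95.3  64.8] F [-3.5  0.5 12.2] M [0.14 0.71 0.1 ] gap 30.0 g 58
  hit True [570.    92.56  68.58] [ 2.2  0.9 -0.2]
  hit True [568.92  96.32  68.77] [ 1.8 -1.7 -0.2]
-1.2967963267948965 63.167445800099415 [np.float64(65.12354761916089), np.float64(61.21134398103794)]
arbor [569.65977157  94.49874438] -1.2967963267948965
 t17.9 p [569.4  95.2  68.9] F [ 0.2 -0.1 -1.5] M [-0.01  0.03 -0.02] gap 30.0 g 60
```

Run:
```python
from h import *
c=np.load("arbor.npy");ph=-1.2968;D=[480,-60]
movel([*c,150]);st("off")
b=[ph,ph+np.pi];
movep([*D,120],rot(ph));st()
movel([*D,22]);hit=movel([*D,8],max_speed=25,guard=5);s=st(hit);movel([*D,s["eef_pos"][2]+.5],max_speed=20) 
open_gripper();st("open");movel([*D,90])
# lamp clearance info: joint poses for tilted grasps
for n,p in dict(A=(477,-355),B=(594,-374),C=(602,-118)).items():
  for phi in(0,.3,-.3,np.pi,np.pi+.3,np.pi-.3):
    for t in(.3,-.3):
        R=rot(phi,t);j=inverse_kinematics([*p,5],R)
        if j is not None and -R[:,2][1]>0.1: print(n,phi.__round__(2),t,(-R[:,2]).round(2),np.round(j,2))
```

```text
off t18.6 p [569.3  94.8 149.3] F [ 0.2 -0.5 -1. ] M [-0.11 -0.06 -0.01] gap 29.8 g 60
 t19.4 p [480.  -60.  119.6] F [ 0.8  0.6 -1.2] M [ 0.02 -0.04  0.03] gap 30.2 g 60
True t20.6 p [480.3 -59.8  11.7] F [-2.1  1.3 17. ] M [0.32 0.5  0.  ] gap 30.2 g 62
open t21.4 p [480.  -60.   12.2] F [-0.1 -0.5 -0.1] M [0.02 0.03 0.03] gap 85.6 g 0
A 0 0.3 [-0.    0.3   0.96] [ 0.07  0.84  0.45  1.97 -0.17  0.28  0.53]
A 0.3 0.3 [-0.09  0.28  0.96] [0.28 0.76 0.18 2.02 0.55 0.2  0.17]
A -0.3 0.3 [0.09 0.28 0.96] [ 0.01  0.89  0.53  1.9  -0.26  0.42  0.3 ]
A 3.14 -0.3 [0.   0.3  0.96] [-0.14  0.98  0.78  1.98 -0.99  0.41 -1.87]
A 3.44 -0.3 [-0.09  0.28  0.96] [ 0.01  0.86  0.57  2.03 -0.95  0.23 -1.55]
A 2.84 -0.3 [0.09 0.28 0.96] [-0.3   1.26  1.15  1.92 -1.25  0.81 -2.02]
B 0 0.3 [-0.    0.3   0.96] [ 0.06  0.94  0.45  1.66 -0.16  0.5   0.46]
B 0.3 0.3 [-0.09  0.28  0.96] [ 0.14  0.89  0.35  1.72 -0.08  0.37  0.71]
B -0.3 0.3 [0.09 0.28 0.96] [ 0.02  1.    0.54  1.58 -0.24  0.64  0.23]
B 3.14 -0.3 [0.   0.3  0.96] [-0.24  1.25  1.09  1.67 -1.15  0.79 -1.93]
B 3.44 -0.3 [-0.09  0.28  0.96] [-0.2   1.16  0.98  1.74 -1.2   0.66 -1.53]
B 2.84 -0.3 [0.09 0.28 0.96] [-0.25  1.36  1.21  1.59 -1.15  0.97 -2.28]
C 0 0.3 [-0.    0.3   0.96] [-0.4   0.91  0.5   1.81 -0.18  0.52  0.1 ]
C 0.3 0.3 [-0.09  0.28  0.96] [-0.36  0.86  0.44  1.89 -0.1   0.38  0.32]
C -0.3 0.3 [0.09 0.28 0.96] [-0.41  0.95  0.56  1.73 -0.27  0.66 -0.11]
C 3.14 -0.3 [0.   0.3  0.96] [-0.71  1.27  1.15  1.83 -1.15  0.86 -2.26]
C 3.44 -0.3 [-0.09  0.28  0.96] [-0.68  1.16  1.03  1.9  -1.18  0.67 -1.91]
C 2.84 -0.3 [0.09 0.28 0.96] [ 0.67  1.27 -1.28  1.67  1.39  1.55  1.91]
```

```bash
cat >> h.py <<'E'
def disc(c,g,s=16):
    u=proj(c,[*g,6.])[0];x0,y0=(u-s).astype(int);ch=cv2.resize(c["image"][y0:y0+2*s,x0:x0+2*s,0],None,fx=4,fy=4,interpolation=cv2.INTER_CUBIC)
    bg=np.median(ch);m=((ch>(bg+np.percentile(ch,98))/2)*255).astype(np.uint8)
    ks=[q for q in cv2.findContours(m,cv2.RETR_EXTERNAL,cv2.CHAIN_APPROX_NONE)[0] if cv2.contourArea(q)>300]
    out=[]
    for k in ks:
        M=cv2.moments(k);u=np.array([M["m10"],M["m01"]])/M["m00"]/4-.375+[x0,y0];e=onplane(c,k[:,0]/4-.375+[x0,y0],7.)
        out.append((onplane(c,u,7.)[0].round(1)[:2],(2*np.sqrt(cv2.contourArea(e[:,:2].astype(np.float32))/np.pi)).round(1)))
    return sorted(out,key=lambda o:np.hypot(*(o[0]-g)))[:1]
GA,GB,GC=np.array([477,-355.]),np.array([594,-374.]),np.array([602,-118.])
E
python3 - <<'E'
from h import *
for n in("top0.npz",None):
    c=dict(np.load(n)) if n else camera("top")
    for k in(GA,GB,GC): print(disc(c,k))
a=disc(c,GA)[0][0];print(a)
assert np.hypot(*(a-GA))<8
R=rot(0,.25);ax=-R[:,2];p=np.array([*a,-2.])
movep(p+ax*130,R);st()
movel(p+ax*30);movel(p,max_speed=60,guard=6);st("down")
clamp();st("cl")
E
```

```text
[(array([ 477.3, -355.1]), np.float64(54.9))]
[(array([ 594.8, -373.5]), np.float64(48.7))]
[(array([ 602.3, -118.1]), np.float64(35.8))]
[(array([ 477.3, -355.1]), np.float64(55.0))]
[(array([ 594.7, -373.5]), np.float64(49.1))]
[(array([ 607.6, -150.7]), np.float64(92.0))]
[ 477.3 -355.1]
 t23.2 p [ 477.2 -322.   123.3] F [ 0.4 -0.   0. ] M [ 0.28 -0.05  0.  ] gap 85.1 g 0
down t24.7 p [ 477.1 -355.2   -2.1] F [ 0.3 -0.5 -0.8] M [ 0.33 -0.04 -0.03] gap 85.5 g 0
cl t25.1 p [ 477.5 -355.    -1. ] F [-4.7  7.9 21. ] M [ 0.75  0.93 -0.48] gap 55.1 g 59
```

Run:
```python
from h import *
S=np.array([500,-145.]);p=np.array([477.3,-355.1])
movel([*p,70]);st("lift")
R=rot(0,.25)
movep([*S,70],R);st()
movel([*S,6]);h=movel([*S,-3],max_speed=20,guard=5);s=st(h)
open_gripper();z=s["eef_pos"][2];movel(np.array([*S,z])-R[:,2]*60)
b=best([*S,80],np.pi/2);f=b[0][1];movep([*S,70],rot(f));print(f,b[0][2])
movel([*S,-4.],max_speed=60,guard=8);st("down");clamp();st("cl")
movel([*S,60]);st("lift")
np.savez("s2.npz",**camera("scene"));c=dict(np.load("s2.npz"));u=proj(c,[*S,60])[0].astype(int)
cv2.imwrite("pics/g1.png",cv2.resize(c["image"][u[1]-40:u[1]+40,u[0]-50:u[0]+50],(750,600),interpolation=cv2.INTER_CUBIC))
```

```text
lift t25.8 p [ 477.2 -354.7   69.5] F [-0.8 -0.  -0.3] M [ 0.32  0.02 -0.02] gap 55.0 g 63
 t26.6 p [ 499.8 -145.7   69.6] F [ 0.3 -0.8 -0.7] M [ 0.27 -0.01  0.01] gap 55.0 g 63
True t27.6 p [ 500.5 -144.9   -0.9] F [-2.   2.1 13.9] M [ 0.03  0.45 -0.11] gap 54.7 g 65
-1.5707963267948966 [-0.38  0.76  0.8   2.02 -0.84  0.72 -0.62]
down t30.8 p [ 500.2 -145.    -3.7] F [-0.5  0.4  0.4] M [0.03 0.07 0.02] gap 85.4 g 0
cl t31.2 p [ 500.2 -145.    -3.2] F [-5.3  3.2 22. ] M [0.58 1.03 0.28] gap 55.5 g 59
lift t31.8 p [ 500.  -144.6   59.5] F [-0.3  0.2  0.3] M [0.02 0.04 0.01] gap 55.3 g 63
```

View pics/g1.png

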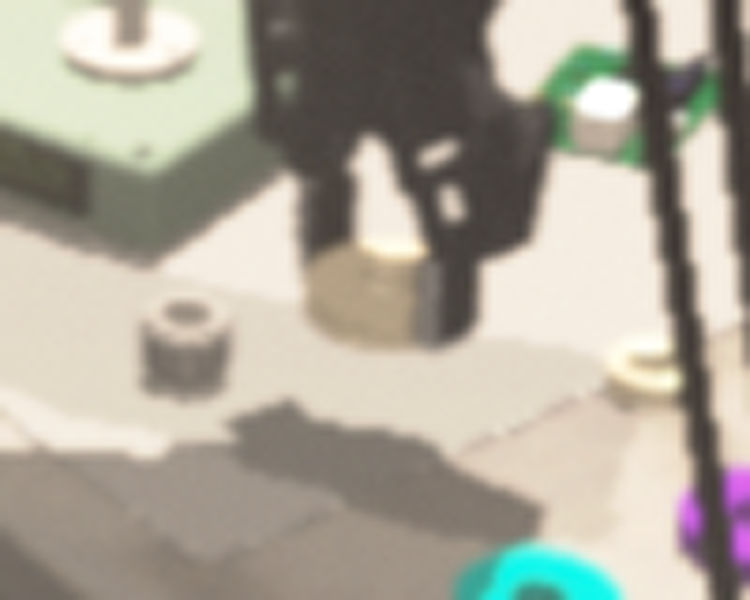

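The crop shows the former held level at the fingertips, with the collar standing at (185,345) and the turquoise disc untouched. Now I thread it.

```bash
cat >> h.py <<'E'
def thread(phi,zbot,off,o=(0,0)):
    """lower the held part (its bottom off above the TCP) onto height zbot on the arbor"""
    c=np.load("arbor.npy")+o
    movep([*c,140],rot(phi));s=st("above")
    zt=zbot-off
    h=movel([*c,zt+12],max_speed=60,guard=12);s=st("thread %s"%h)
    if h: return False
    h=movel([*c,zt-1.5],max_speed=25,guard=6);s=st("seat %s"%h);return s["eef_pos"][2]-zt
E
python3 - <<'E'
from h import *
e=thread(-np.pi/2,53,3.2);print(e)
E
```

```text
above t32.8 p [569.3  92.9 139.5] F [-0.7 -0.2 -1.4] M [-0.08  0.02  0.01] gap 55.1 g 63
thread False t34.3 p [569.8  94.5  62.1] F [ 1.  -0.1 -0.4] M [-0.04 -0.01 -0.02] gap 55.2 g 63
seat True t34.8 p [569.6  94.6  50. ] F [-2.2  0.8 10.5] M [ 0.15  0.4  -0.05] gap 55.5 g 64
0.22491560823262802
```

Seated at the expected height. Now I release and look at the formers again.

Run:
```python
from h import *
c=np.load("arbor.npy")
open_gripper();movel([*c,150]);st()
P=[480,60,230];movep(P,rot(-np.pi/2))
t=camera("top");s=camera("scene");np.savez("t3.npz",**t);np.savez("s3.npz",**s)
for g in(GB,GC,GC+[-20,-25],GC+[20,-30]): print(disc(t,g))
u=proj(t,[560,-130,0])[0].astype(int);i=t["image"][u[1]-45:u[1]+75,u[0]-60:u[0]+100];print(u-[60,45])
cv2.imwrite("pics/t3.png",cv2.resize(i,(800,600),interpolation=cv2.INTER_CUBIC))
Q=cloud(s);q=Q[(np.hypot(Q[...,0]-c[0],Q[...,1]-c[1])<40)&(Q[...,2]>50)&(Q[...,2]<75)];print(np.percentile(q[:,2],[5,50,95]))
```

```text
t36.0 p [569.3  94.7 149.3] F [-1.5  0.8 -0.3] M [-0.02 -0.01  0.02] gap 85.5 g 0
[(array([ 594.7, -373.5]), np.float64(48.7))]
[(array([ 616.8, -160.8]), np.float64(25.9))]
[(array([ 617.8, -165.4]), np.float64(34.0))]
[(array([ 617.7, -165.3]), np.float64(34.5))]
[242 179]
[51.90221899 62.35287659 69.61682248]
```

View pics/t3.png

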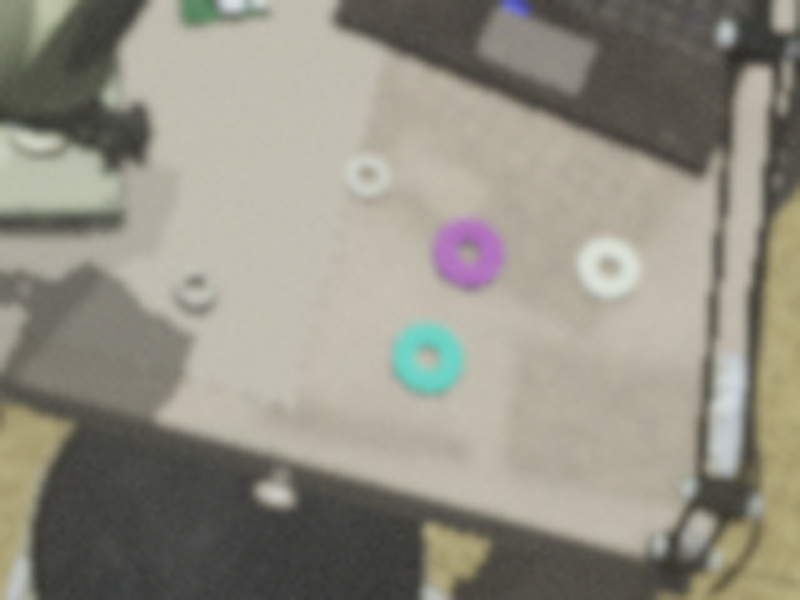

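The picture shows the small former knocked to (368,175), measured at (617.7,-165.3). The 50 mm disc is unmoved at (608,267), and the collar is at (195,292). Next is B.

```bash
cat >> h.py <<'E'
def tilted_to_site(p,z,S,R,zs=-3):
    p=np.array([*p,z],float);ax=-R[:,2]
    movep(p+ax*130,R);movel(p+ax*30);movel(p,max_speed=60,guard=6);st("down");clamp();st("cl")
    movel(p+[0,0,70]);st("lift");movep([*S,70],R)
    movel([*S,8]);h=movel([*S,zs],max_speed=20,guard=5);s=st("set %s"%h);open_gripper()
    movel(np.array([*S,s["eef_pos"][2]])-R[:,2]*60)
def regrip(S,f,z):
    movep([*S,70],rot(f));movel([*S,z],max_speed=60,guard=8);st("down");clamp();s=st("cl");movel([*S,60]);st("lift");return s
E
python3 - <<'E'
from h import *
S=np.array([500,-145.])
movep([500,-145,200],rot(-np.pi/2))
tilted_to_site((594.7,-373.5),-.5,S,rot(0,.25))
s=regrip(S,-np.pi/2,-2.5)
g=s["finger_gap"]
if 46<g<49.5: print(thread(-np.pi/2,65,-s["eef_pos"][2]))
st()
E
```

```text
down t40.2 p [ 594.6 -373.6   -0.6] F [ 0.6 -0.7  0.6] M [ 0.25 -0.02  0.02] gap 85.5 g 0
cl t40.7 p [ 5.950e+02 -3.734e+02  4.000e-01] F [-3.6  4.4 12.2] M [ 0.53  0.88 -0.15] gap 47.1 g 59
lift t41.3 p [ 594.6 -373.1   68.9] F [-0.4  0.7 -1. ] M [ 0.3   0.01 -0.03] gap 46.9 g 62
set True t43.3 p [ 5.004e+02 -1.449e+02  4.000e-01] F [-1.6  2.3 11.7] M [ 0.08  0.39 -0.07] gap 46.9 g 63
down t46.5 p [ 500.2 -145.    -2.2] F [-0.   0.3  0.5] M [-0.    0.02 -0.01] gap 85.6 g 0
cl t46.9 p [ 500.2 -145.    -1.8] F [-4.2  3.1 19.1] M [ 0.65  0.9  -0.14] gap 47.6 g 59
lift t47.5 p [ 500.  -144.6   59.5] F [-1.   0.9 -0.3] M [ 0.01 -0.01 -0.02] gap 47.3 g 62
above t48.5 p [569.3  92.9 139.4] F [-0.2 -1.   0.1] M [-0.03  0.   -0.04] gap 47.4 g 62
thread False t49.8 p [569.9  94.5  75.6] F [-0.8  0.8  0.3] M [-0.01  0.03 -0.  ] gap 47.3 g 62
seat True t50.2 p [569.6  94.6  63.4] F [-0.8  1.   9.2] M [0.1  0.3  0.01] gap 47.4 g 62
0.12841855471451424
 t50.2 p [569.6  94.6  63.4] F [-0.8  1.   9.2] M [0.1  0.3  0.01] gap 47.4 g 62
```

Run:
```python
from h import *
c=np.load("arbor.npy")
open_gripper();movel([*c,150]);movep([480,60,230],rot(-np.pi/2))
t=camera("top");d=disc(t,np.array([617.7,-165.3]));print(d)
p=d[0][0];assert np.hypot(*(p-[617.7,-165.3]))<5 and 30<d[0][1]<45
movep([*p,150],rot(0));movel([*p,30]);movel([*p,.5],max_speed=50,guard=6);st("d");clamp();s=st("cl")
open_gripper();movel([*p,50])
s=regrip(p,-np.pi/2,.5)
if 29<s["finger_gap"]<36: print(thread(-np.pi/2,77,-s["eef_pos"][2]))
```

```text
[(array([ 617.8, -165.3]), np.float64(34.7))]
d t55.3 p [ 6.178e+02 -1.655e+02  5.000e-01] F [0.7 0.2 0.2] M [-0.03 -0.01 -0.03] gap 85.5 g 0
cl t55.8 p [ 617.9 -165.3    1.1] F [-2.8  1.6  9.7] M [ 0.27  0.65 -0.14] gap 31.8 g 59
down t59.4 p [ 618.  -165.4    0.9] F [-0.8  0.6 -0.4] M [0.   0.01 0.05] gap 85.3 g 0
cl t60.0 p [ 617.9 -165.3    1.1] F [-2.5  2.  10.1] M [ 0.38  0.6  -0.05] gap 31.3 g 59
lift t60.5 p [ 617.7 -164.9   59.6] F [ 0.5  0.4 -0.8] M [0.   0.02 0.01] gap 31.0 g 59
above t61.6 p [569.8  93.1 139.7] F [-0.1 -1.1 -0.4] M [ 0.03 -0.02 -0.06] gap 31.1 g 59
thread False t62.6 p [569.8  94.5  90.4] F [ 0.   0.1 -0.6] M [-0.    0.02 -0.03] gap 31.5 g 59
seat True t63.0 p [569.6  94.6  78. ] F [-1.7  1.6 10.4] M [0.19 0.44 0.04] gap 31.6 g 60
-0.041749222110993855
```

Run:
```python
from h import *
c=np.load("arbor.npy");D=np.array([480,-60.]);f=-1.2968
open_gripper();movel([*c,150])
movep([*D,100],rot(f+np.pi/2));movel([*D,12.2],max_speed=80,guard=8);clamp();st("cl1");open_gripper();movel([*D,60])
s=regrip(D,f,12.2)
if 28.5<s["finger_gap"]<31.5: print(thread(f,89,-s["eef_pos"][2]))
```

```text
cl1 t67.7 p [480.1 -60.   12.6] F [-2.4  1.2 12.8] M [0.18 0.64 0.07] gap 30.1 g 58
down t71.0 p [480.2 -60.1  12.5] F [-0.4  0.7 -0.4] M [-0.04 -0.    0.04] gap 85.5 g 0
cl t71.5 p [480.1 -60.   12.7] F [-2.4  1.4 13.3] M [0.22 0.53 0.11] gap 29.9 g 58
lift t72.0 p [480.1 -59.6  59.6] F [-0.4  0.7 -2.1] M [ 0.04  0.04 -0.02] gap 30.0 g 59
above t72.8 p [569.2  94.2 139. ] F [-0.7 -0.4 -1.1] M [-0.04  0.03  0.  ] gap 29.5 g 60
thread False t73.4 p [569.7  94.3 113.6] F [ 0.1 -0.4 -0.7] M [ 0.02  0.02 -0.02] gap 29.6 g 60
seat True t73.9 p [569.6  94.6 101.7] F [-3.5  0.4 10.7] M [0.17 0.61 0.04] gap 30.3 g 61
0.07062038246426994
```

Run:
```python
from h import *
c=np.load("arbor.npy")
open_gripper();movel([*c,190]);movep([480,-120,230],rot(-np.pi/2));st()
s=camera("scene");np.savez("s4.npz",**s)
u=proj(s,[545,170,70])[0].astype(int);i=s["image"][u[1]-42:u[1]+42,u[0]-56:u[0]+56]
cv2.imwrite("pics/s4.png",cv2.resize(i,(800,600),interpolation=cv2.INTER_CUBIC))
```

```text
t76.2 p [ 480.7 -118.9  229.6] F [-1.4  0.1  0.4] M [ 0.01 -0.06 -0.04] gap 85.5 g 0
```

View pics/s4.png

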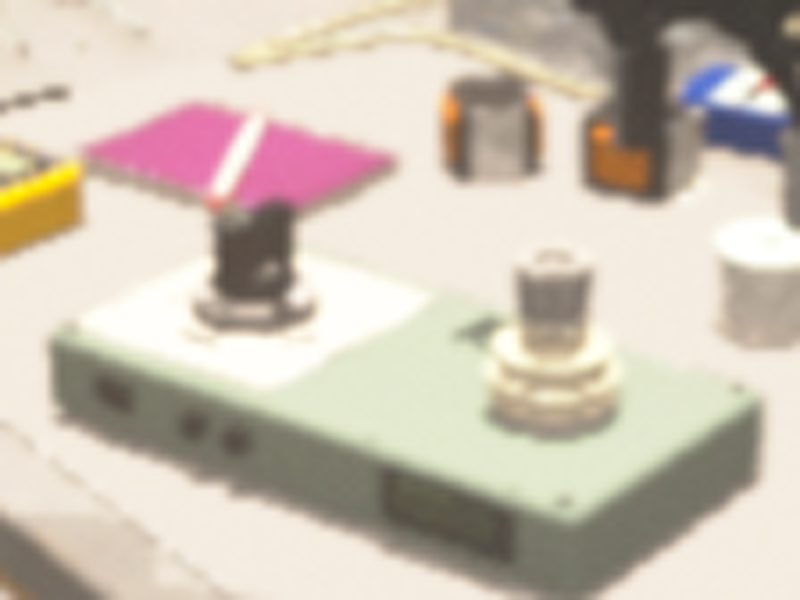

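The stack stands flat: 58, 50 and 34 mm with the collar on top at (553,300), and the knob is still at lockout. Now I turn the selector to slow gear.

Run:
```python
from h import *
S=np.array([521.5,258.]);f=YAW+np.pi/2
movep([*S,170],rot(f));movel([*S,73.4],guard=8);st("d");clamp();st("cl")
movel([*S,84.5],max_speed=40);st("lift")
ok=True
for d in(.3,.6,.9,1.2):
    movel([*S,84.5],frame=rot(f-d),max_speed=60);s=st("turn %.1f"%d)
    if s["ft_force"][2]>-4 or s["gripper_force"]<30: print("SLIP?");ok=False;break
if ok:
    movel([*S,74],max_speed=40);st("lower");open_gripper();st("open");movel([*S,170])
    movep([480,-120,230],rot(-np.pi/2));st()
    s=camera("scene");t=camera("top")
    Q=cloud(s);q=Q[(np.hypot(Q[...,0]-S[0],Q[...,1]-S[1])<28)&(Q[...,2]>60)];print(np.sort(q[:,2])[-12:].round(1))
    def cr(c,p,a): u=proj(c,p)[0].astype(int);return cv2.resize(c["image"][u[1]-a:u[1]+a,u[0]-a:u[0]+a],(400,400),interpolation=cv2.INTER_CUBIC)
    cv2.imwrite("pics/k5.png",np.hstack([cr(s,[545,170,70],42),cr(t,[*S,70],24)]))
```

```text
d t78.8 p [521.8 258.2  74.1] F [-0.4  0.1  0.2] M [-0.02 -0.01 -0.03] gap 85.5 g 0
cl t79.5 p [521.6 257.7  73.7] F [-0.3 -2.4  6.8] M [-0.5   0.22 -0.02] gap 12.6 g 59
lift t79.9 p [521.6 257.7  84.5] F [ 4.4 -2.1 -8.3] M [-0.31 -0.87  0.01] gap 13.0 g 58
turn 0.3 t80.4 p [521.6 257.3  84.2] F [ 4.1 -4.2 -8.9] M [-0.83 -1.09 -0.06] gap 12.8 g 58
turn 0.6 t80.8 p [521.5 256.9  84.1] F [ 4.1 -7.2 -9.6] M [-1.32 -1.09 -0.09] gap 12.8 g 59
turn 0.9 t81.3 p [521.4 256.5  84. ] F [ 4.2 -8.4 -8.3] M [-1.76 -0.88 -0.01] gap 12.4 g 59
turn 1.2 t81.7 p [521.1 256.3  83.9] F [ 3.3 -9.7 -8.8] M [-2.14 -0.65 -0.05] gap 12.8 g 59
lower t82.1 p [521.2 256.3  73.8] F [ -1.8 -11.1   0.4] M [-2.43 -0.03 -0.05] gap 13.0 g 60
open t82.8 p [521.5 258.1  74. ] F [ 0.6 -0.7  0.3] M [ 0.03 -0.    0.05] gap 85.5 g 0
 t85.1 p [ 480.3 -119.1  229.6] F [ 0.4  0.5 -0.3] M [0.   0.02 0.06] gap 85.4 g 0
[91.6 91.7 91.8 92.  92.2 92.3 92.4 92.7 92.8 93.  93.1 94.2]
```

View pics/k5.png

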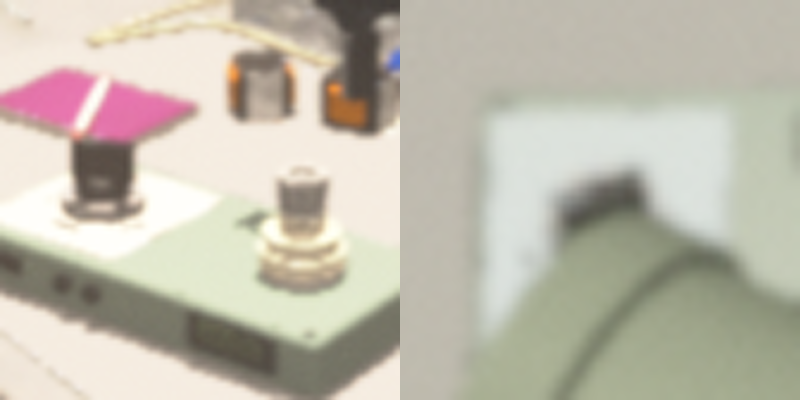

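The knob is at home height in the slow-gear direction, and the stack is intact.

```bash
python3 -c "
from workcell import *
print(finish_job())"
```

```text
the job is handed in; nothing more can be done
None
```

The job is handed in at about 85 s of the 210 s limit: selector to lockout first, then the 58, 50 and 34 mm formers stacked on the arbor with the collar on top, then the selector dropped home in slow gear; the hand-in gave no verdict.

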